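# Bolt the specimen transport chest shut

## Robot

A 7-joint arm with a two-finger parallel gripper is mounted at the origin on the work surface. World frame = base frame: x ahead of the robot, y to its left, z up, the work surface at z = 0. Lengths are in m, angles in rad, forces in N, time in s.
With the tool pointing down it reaches from about 0.4 to 0.85 m from the base axis. Payload 4.5 kg.
Tool frame: the origin (TCP) lies midway between the tips of the shut fingers; the grasp point (between the pads) lies 19 mm behind it; z points along the fingers, y is the direction in which the jaws open and shut (so a half turn about z gives the same grasp; the last joint's range is limited). The gripper opens to 88 mm and grips with 3 to 60 N. Pads are 18 mm wide; open, the fingers measure 123 mm over their backs; the gripper's body (75 mm by 187 mm) begins 45 mm behind the grasp point.
Start: joints at [1.279, 0.689, -0.195, 1.565, 0.157, 0.902, -0.215], TCP at [0.2, -0.592, 0.239] pointing down, gripper open.
Joint ranges: [-3.01, 3.01], [-0.46, 2.08], [-1.47, 1.51], [0.13, 2.56], [-1, 4.14], [0.04, 2.09], [-2.66, 2.66]. Speed limits (rad/s): [2.57, 2.57, 3.14, 3.14, 3.14, 3.14, 3.14].

## Interface

Orientations are given as a unit quaternion [x, y, z, w].
In Python, from plant import get_state, snapshot, finish_job, regions_of gives the robot as it stands.
- The arm moves only by the tool send_rows, never from a script. Its argument "series" is a list of rows, each an object of numbers: "grip": the opening, from 0 (shut) to 1 (fully open); "dx", "dy", "dz": the shift along the tool's x, y, z in mm; "turn": the turn about the tool's z in rad. A call has 1 to 20 rows; each row shifts and turns the commanded pose from where the row before left it, along the tool's axes as they then stand; what a row does not reach is not made up. A row lasts 1/10 s, in which the tool goes at most 50 mm and 8.59 degrees, less where a joint would pass 70% of its speed; a pose out of reach is approached as far as the arm can. A call is refused whole if a number of a shift passes 50 or a number of a turn 0.15, either way. A call with a gripper value outside its range is refused whole. The fingers move at their own pace and stop on an object; "force" is the grip in N (left out, the last holds). Time passes only in rows, so rows that do not move let the fingers close. It gives the time, the measured TCP pose, the force and the opening at its end, in the units of the state.
- get_state(): the state, without advancing time (a new reading comes with each control period).
- snapshot(name): name is "scene" or "top" or "wrist"; returns a dict with "img" (400x640x3 uint8, red, green, blue), "depth" (400x640 float32, m along the optical axis (not along the pixel's ray), 0 where there is no reading), "fov_y" (degrees; the focal length in pixels is half the picture's height over the tangent of half this angle, whatever the lens; pixels are square), "cx", "cy" (the principal point, pixels), "k1" (the pictures are not rectified: a ray, as slopes to the right and down, at radius r is drawn at 1 + k1 r^2 times it, then the intrinsics apply), "R" (3x3) and "t" (3): a world point X has camera coordinates R X + t. Camera axes: x right, y down, z forward; pixel columns grow to the right and rows downward; lengths in m; the calibration is good to about 2 mm. A picture is of the moment at which its call begins.
- finish_job(): hands the job in, once; it reports no verdict.
Trained networks look in a picture, given as the dict that the camera call returned (one of the last four; its "shot" number tells which), for a name from the list of things; names that differ only in an ending like _2 or _b are one class to them, and where a whole thing is asked for, a point or a joint stands for the part that bears it (a point fixed in the world has none). Each returns a list of dicts, best first, with "score" (0 to 1); they miss things now and then, are a little off and sometimes report something else, mostly with a low value. They report only what shows in the picture. A call takes as long as a camera call.
- regions_of(picture, target): "pixels" (400x640 bool, what is visible of it) and "extent" ([left, top, right, bottom] in pixels, round what is visible of it).
The state is a dict: "clock": time; "q": joint angles; "qd": joint speeds; "joint_torque": joint torques, N m; "tool_pos": TCP position; "eef_rot": TCP orientation; "contact_force": force on the tool from outside, world axes, zero at the start; "moment": the same for the moment, N m; "opening": opening from 0.0 (shut) to 1.0 (fully open).
Only numpy, scipy, OpenCV 4.12 (cv2) and the standard library are available. Lean on these libraries where they do the work, as an engineer would, in place of code of your own. Each camera call takes 0.05 s, during which the arm holds its last target.

## Task

The lid of the white specimen transport chest is closed but not bolted. Press the ribbed plate of its spring safety catch right down with one fingertip and keep it down the whole way while the other fingertip pushes the bolt by its upright handle fully home into the keep on the fixed half of the top; then take the hand away so that the catch springs up and locks the bolt. Grasp and lift nothing, keep the lid shut, and leave the jar, lamp, bottle and timer where they stand.

Things in the scene. Friction and masses are not known exactly. Their poses are not given: they have to be found in the camera images.
- chest: White steel box standing fast on the bench, 240 (x) by 360 (y) by 130 mm high; origin centre of underside, z up. Top: hinged lid at the -y side (to y = +38 mm), fixed deck at the +y side. Steel bolt hardware in a row along y at chest x = -20 mm: safety catch (y = -95), upright handle, guide bridge (y = +21, 27.5 mm above the lid), keep on the deck (y = +53, 28.5 mm high).
- bolt (a joint): Slide of the bolt bar and handle along the chest's +y, m: 0 drawn back, 0.026 fully home in the keep, at a stop. Starts at 0 to 0.003. The catch's tooth in a notch of the bar stops it at 0.0045 unless the catch is down; a second notch takes the tooth from 0.022 on. When free it needs about 3 N to slide and stays where left.
- handle_top (a point): Centre of the top of the bolt's upright round steel handle. It moves with the bolt; at bolt 0 its axis is 62 mm to the chest's +y side of the catch's centre, so 30 mm lies free between the end of the catch plate and the near side of the handle, with only the bar below.
- bolt_handle: The upright handle, a 16 mm round steel pin (20 mm collar over its lowest 6 mm) standing 33 mm high on the 16 mm wide bar; origin on its axis at the bar's top, which is 22.5 mm above the lid. Axes as the chest's.
- catch (a joint): Travel of the safety catch straight down, m: 0 up, 0.009 fully down at a stop. Its spring pushes up with 4 N at the top, 8 N at the bottom. At less than 0.004 its tooth blocks the bolt; let go with the bolt part way, it rises to 0.004 and the tooth drags on the bar. Up behind the home bolt, it locks it.
- catch_top (a point): Centre of the top face of the catch's push plate; moves with the catch. Up, it stands 37 mm above the lid (167 mm above the bench); fully down 28 mm above the lid, 1.5 mm above the housing cheeks at its two long sides and 5.5 mm above the bar's top. A fingertip may slide along the plate while holding it down.
- catch_plate: The catch's flat, level, ribbed steel push plate, 34 mm (chest x) by 48 mm (chest y), 4 mm thick; origin at the centre of its underside. Axes as the chest's.
- lid (a joint): Hinge of the lid, rad: 0 = shut, grows as its front (-x) edge lifts. It is held shut by its own weight (1.2 kg).
- specimen_jar_mid (a point): Half-way up a small clear jar with a white cap, 44 mm diameter, 58 mm high, standing loose on the chest's fixed deck. Leave alone.
- spirit_lamp_mid (a point): Half-way up a stainless spirit lamp with a tall cap, 88 mm diameter, 95 mm high, standing loose on the bench by the chest's -y end. Leave alone.
- reagent_bottle_mid (a point): Half-way up an amber bottle, 64 mm diameter, 135 mm high, standing loose on the bench by the chest's +y end. Leave alone.
- timer_mid (a point): Centre of a pale blue bench timer, 28 by 70 by 75 mm high, standing loose on the bench behind the chest (+x side). Leave alone.

How it is judged:
On the way, in this order (a step that is already met when the one before it is completed fails the run):
1. a fingertip holds the safety catch down (value of joint catch above 0.0055 m and contact force between the fingers and catch_plate above 1 N and value of joint bolt below 0.006 m), for 0.1 s.
2. with the catch still held down by a fingertip, the other fingertip pushes the bolt along by its handle (value of joint bolt above 0.008 m and value of joint catch above 0.0055 m and contact force between the fingers and catch_plate above 1 N and contact force between the fingers and bolt_handle above 0.5 N), for 0.05 s.
3. the bolt is fully home and the catch has sprung up behind it (value of joint bolt above 0.0215 m and value of joint catch below 0.002 m), for 0.2 s.
At the end, for the whole second after the job is handed in: The bolt is home (joint at least 21.5 mm of 26), the catch is up again behind it (within 2 mm of the top), the lid is shut, and the four bystanders stand within 20 mm of where they were (all of step 3 and value of joint lid below 0.02 rad and distance of each of specimen_jar_mid, spirit_lamp_mid, reagent_bottle_mid, timer_mid from where it was at the start of the episode below 0.02 m); the robot touches nothing.
It fails at once if the bolt is part way along and the catch is not held down (value of joint bolt between 0.007 and 0.0195 m and value of joint catch below 0.005 m).
It fails at once if the lid is lifted (value of joint lid above 0.03 rad).
It fails at once if a bystander is pushed, lifted or knocked over (distance of any of specimen_jar_mid, spirit_lamp_mid, reagent_bottle_mid, timer_mid from where it was at the start of the episode above 0.02 m).
It also fails if it takes over 32 s, if anything falls off the work surface, if the arm or the gripper's body presses on something with over 40 N, if the wrist force passes 120 N, or if a joint passes its speed limit or range.

## Working session

There is one attempt and no reset: what is moved stays moved. The work goes in short steps, Python scripts to look and compute and a tool call to move; the robot and the scene stay as the last step left them, time stands still between calls to the robot, and variables do not carry over. Pictures are saved under pics/ and viewed, and the job is handed in when it is done.

Besides the shell and the picture viewer there is one more tool, called as a command line: name --argument value ..., lists and objects as JSON in quotes. send_rows: Moves the arm, as the interface text tells. Its arguments: {"type":"object","properties":{"series":{"type":"array","items":{"type":"object","properties":{"grip":{"type":"number"},"dx":{"type":"number"},"dy":{"type":"number"},"dz":{"type":"number"},"turn":{"type":"number"}}}},"force":{"type":"number"}},"required":["series"]}

```bash
ls; mkdir -p pics; cat > h.py <<'E'
import numpy as np, cv2
from plant import get_state, snapshot, finish_job, regions_of
def save(s,n): cv2.imwrite(f'pics/{n}.png', s['img'][:,:,::-1])
def K(s):
    f=200/np.tan(np.radians(s['fov_y'])/2); return f
def proj(s,X):
    c=s['R']@np.array(X)+s['t']; x=c[:2]/c[2]; r2=x@x; x=x*(1+s['k1']*r2); return x*K(s)+[s['cx'],s['cy']]
def unproj(s,u,v,d=None):
    # returns world pts from pixel arrays and depth
    f=K(s); p=np.stack([(np.asarray(u,float)-s['cx'])/f,(np.asarray(v,float)-s['cy'])/f],-1)
    x=p.copy()
    for _ in range(20): x=p/(1+s['k1']*(x**2).sum(-1,keepdims=True))
    if d is None: d=s['depth'][np.asarray(v,int),np.asarray(u,int)]
    c=np.concatenate([x*np.asarray(d)[...,None],np.asarray(d)[...,None]],-1)
    return (c-s['t'])@s['R']
def onplane(s,u,v,z):
    a=unproj(s,[u],[v],np.array([1.0]))[0]; o=-s['R'].T@s['t']; 
    return o+(a-o)*(z-o[2])/(a[2]-o[2])
E
python3 - <<'E'
from h import *
print(get_state())
for n in ['scene','top','wrist']:
    s=snapshot(n); save(s,n+'0'); print(n,s['shot'],s['fov_y'],s['cx'],s['cy'],s['k1'],s['R'].round(3).tolist(),s['t'])
    for o in ['catch_plate','bolt_handle','chest','specimen_jar_mid','spirit_lamp_mid','reagent_bottle_mid','timer_mid']:
        for r in regions_of(s,o)[:2]:
            m=r['pixels']; v,u=np.nonzero(m); ok=s['depth'][v,u]>0
            P=unproj(s,u[ok],v[ok]); print(o,round(r['score'],2),r['extent'],ok.sum(),np.median(P,0).round(4) if ok.sum() else '', P[:,2].max().round(3) if ok.sum() else '')
E
```

```text
pics
{'clock': 0.0, 'q': array([ 1.27878503,  0.6899385 , -0.19451635,  1.56634929,  0.15729843,
        0.90247594, -0.21514732]), 'qd': array([-0.00039636, -0.00062269,  0.00167171,  0.00015032,  0.00048221,
        0.00036002, -0.00018913]), 'joint_torque': array([-4.30036762e-04, -5.27566409e+01, -1.26713421e+00, -1.53430957e+01,
       -5.27056865e-02,  6.53696159e-03,  1.93392320e-04]), 'tool_pos': array([ 0.19980368, -0.59154215,  0.23793706]), 'eef_rot': array([ 9.86756675e-01,  1.62205033e-01, -2.07386728e-04, -8.65389865e-04]), 'contact_force': array([ 0.00285045,  0.72791562, -0.27844433]), 'moment': array([ 0.02562006, -0.03261613,  0.00058556]), 'opening': 0.999595806885343}
scene 1 54.6567691127922 321.3788518116633 194.39997724620966 -0.053526633386581667 [[0.357, 0.934, -0.01], [0.497, -0.198, -0.845], [-0.791, 0.297, -0.535]] [-0.31932619 -0.17973023  1.52735161]
catch_plate 0.65 [217.6, 181.4, 238.5, 188.0] 137 [ 0.5436 -0.1113  0.1682] 0.171
bolt_handle 0.51 [251.6, 177.6, 257.2, 188.7] 77 [ 0.5709 -0.0538  0.1701] 0.188
chest 0.92 [184.7, 173.8, 341.0, 268.3] 1292
[... 720 characters left out ...]
] 0.192
chest 0.76 [280.6, 151.5, 435.7, 273.5] 11212 [ 0.5901 -0.0366  0.1299] 0.192
specimen_jar_mid 0.64 [366.2, 215.8, 372.1, 222.9] 44 [ 0.5628 -0.05    0.1839] 0.192
specimen_jar_mid 0.63 [309.2, 172.7, 326.9, 189.6] 195 [0.6685 0.0826 0.1873] 0.193
spirit_lamp_mid 0.9 [427.4, 255.5, 454.5, 285.5] 739 [ 0.43   -0.2689  0.0516] 0.1
reagent_bottle_mid 0.96 [265.6, 154.2, 289.7, 179.7] 422 [0.7189 0.1981 0.0956] 0.139
timer_mid 0.64 [376.8, 144.7, 394.8, 167.1] 304 [ 0.7586 -0.1235  0.0715] 0.08
wrist 3 67.9454271157294 321.7557941754908 204.75726613167876 0.0014786455742475599 [[0.32, -0.947, 0.001], [-0.906, -0.306, 0.292], [-0.276, -0.094, -0.956]] [-0.62580837 -0.0387927   0.38912804]
```

```bash
python3 - <<'E'
from h import *
for n,(a,b,c,d) in [('scene',(150,130,400,310)),('top',(250,130,470,300))]:
    i=cv2.imread(f'pics/{n}0.png')[b:d,a:c]; cv2.imwrite(f'pics/{n}0c.png',cv2.resize(i,None,fx=3.2,fy=3.2,interpolation=cv2.INTER_CUBIC))
E
```

```text
(no output)
```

View pics/scene0c.png

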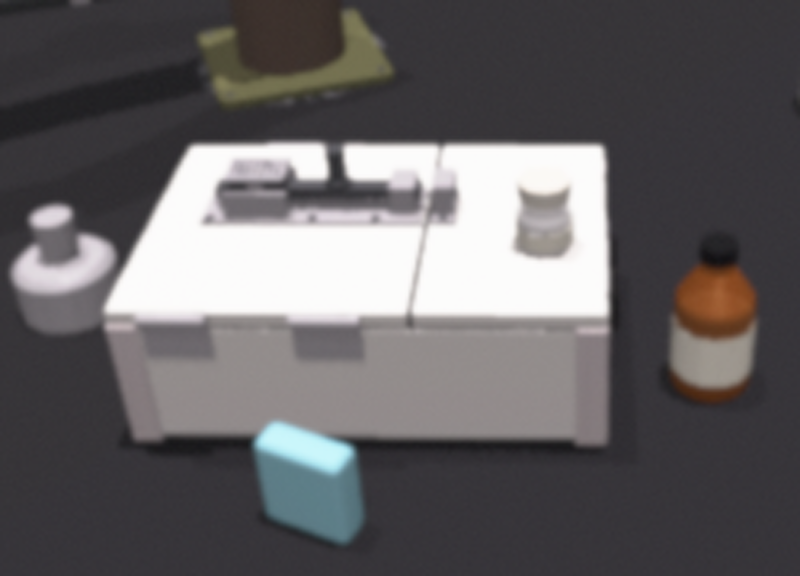

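View pics/top0c.png

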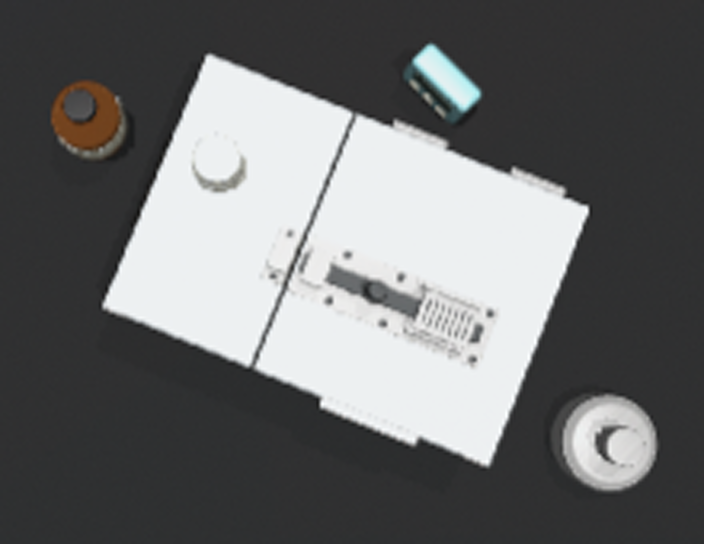

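The top view (enlarged) shows the catch plate at about (446,313), the handle at (375,291) and the keep at (285,250). I'll fit the chest pose from the top outline in both pictures.

```bash
cat > fit.py <<'E'
from h import *
def fit(n):
    s=snapshot(n); v,u=np.nonzero(s['depth']>0); P=unproj(s,u,v)
    g=s['img'][v,u].astype(int).min(1)
    ok=(abs(P[:,2]-0.13)<0.006)&(P[:,0]>0.35)&(abs(P[:,1])<0.4)
    m=np.zeros((400,640),np.uint8); m[v[ok],u[ok]]=255
    cs,_=cv2.findContours(cv2.morphologyEx(m,cv2.MORPH_CLOSE,np.ones((9,9))),cv2.RETR_EXTERNAL,cv2.CHAIN_APPROX_NONE)
    c=max(cs,key=cv2.contourArea)[:,0]
    W=np.array([onplane(s,a,b,0.13)[:2] for a,b in c])
    (cx,cy),(w,h),a=cv2.minAreaRect((W*1000).astype(np.float32))
    print(n,'medz',np.median(P[ok,2]).round(4),'rect',cx,cy,w,h,a)
    return s
for n in ['top','scene']:
    s=fit(n)
    for o in ['bolt_handle','handle_top','catch_plate','catch_top','specimen_jar_mid']:
        for r in regions_of(s,o)[:2]:
            v,u=np.nonzero(r['pixels']); k=s['depth'][v,u]>0; P=unproj(s,u[k],v[k]); 
            t=P[:,2]>P[:,2].max()-0.006
            print(o,round(r['score'],2),r['extent'],P[t].mean(0).round(4),t.sum(), u.mean().round(1),v.mean().round(1))
E
python3 fit.py
```

```text
top medz 0.1298 rect 593.342041015625 -30.519500732421875 360.3205871582031 257.19146728515625 67.8936767578125
handle_top 0.55 [375.0, 141.5, 401.2, 169.6] [ 0.7623 -0.1296  0.0762] 67 387.5 155.3
handle_top 0.36 [361.3, 217.0, 369.7, 223.2] [ 0.563  -0.0503  0.1862] 16 366.5 219.7
catch_plate 0.68 [377.0, 218.5, 398.7, 237.4] [ 0.5397 -0.1105  0.1675] 165 388.8 229.0
catch_top 0.66 [381.3, 221.1, 399.3, 239.7] [ 0.5393 -0.1107  0.1675] 162 388.9 229.2
specimen_jar_mid 0.74 [308.6, 172.8, 326.0, 189.5] [0.6726 0.0825 0.1892] 89 317.1 180.3
scene medz 0.1312 rect 599.3182373046875 -32.4031982421875 362.2342834472656 259.9908752441406 68.52124786376953
bolt_handle 0.59 [249.9, 176.4, 258.5, 187.2] [ 0.5674 -0.0528  0.1862] 24 254.6 181.1
handle_top 0.42 [252.6, 175.4, 258.1, 190.0] [ 0.5674 -0.0528  0.1862] 24 254.6 181.7
catch_plate 0.57 [217.1, 180.6, 240.5, 186.0] [ 0.5423 -0.1121  0.1681] 149 228.9 182.9
catch_top 0.47 [218.7, 180.0, 243.0, 185.8] [ 0.5423 -0.1119  0.1681] 150 229.6 182.5
specimen_jar_mid 0.62 [217.2, 176.2, 283.1, 194.2] [ 0.5699 -0.0529  0.1861] 16 250.8 187.1
specimen_jar_mid 0.57 [310.3, 181.6, 331.0, 212.0] [0.6774 0.0812 0.1891] 131 320.2 196.3
```

send_rows --series '[{"turn": 0.142,"grip": 0.477},{"turn": 0.142,"grip": 0.477},{"turn": 0.142,"grip": 0.477},{"turn": 0.142,"grip": 0.477},{"turn": 0.142,"grip": 0.477},{"dx": 7,"dy": -30,"grip": 0.477},{"dx": 7,"dy": -30,"grip": 0.477},{"dx": 7,"dy": -30,"grip": 0.477},{"dx": 7,"dy": -30,"grip": 0.477},{"dx": 7,"dy": -30,"grip": 0.477},{"dx": 7,"dy": -30,"grip": 0.477},{"dx": 7,"dy": -30,"grip": 0.477},{"dx": 7,"dy": -30,"grip": 0.477},{"dx": 7,"dy": -30,"grip": 0.477},{"dx": 7,"dy": -30,"grip": 0.477},{"dx": 7,"dy": -30,"grip": 0.477},{"dx": 7,"dy": -30,"grip": 0.477},{"dx": 7,"dy": -30,"grip": 0.477},{"grip": 0.477},{"grip": 0.477}]' --force 40

```text
schema error: expected keys grip, dx, dy, dz, turn
```

```bash
python3 - <<'E'
from h import *
from scipy.spatial.transform import Rotation as Ro
s=get_state(); R=Ro.from_quat(s['eef_rot']).as_matrix(); print(s['clock'],s['tool_pos'],s['opening'],s['q'].round(2)); print(R.round(3), 'yaw of -toolY',np.degrees(np.arctan2(-R[1,1],-R[0,1])))
w=snapshot('wrist'); save(w,'wrist1')
for o in ['bolt_handle','catch_plate','catch_top']:
    for r in regions_of(w,o)[:2]:
        v,u=np.nonzero(r['pixels']); k=w['depth'][v,u]>0; P=unproj(w,u[k],v[k])
        if k.sum(): print(o,round(r['score'],2),r['extent'],np.median(P,0).round(4),P[:,2].max().round(4),k.sum())
E
```

```text
1.8 [ 0.20007803 -0.59212767  0.23873911] 1.0003230460406913 [ 1.28  0.69 -0.19  1.57  0.16  0.9  -0.22]
[[ 0.947  0.32   0.   ]
 [ 0.32  -0.947 -0.   ]
 [-0.     0.    -1.   ]] yaw of -toolY 108.67087706188708
```

View pics/wrist1.png

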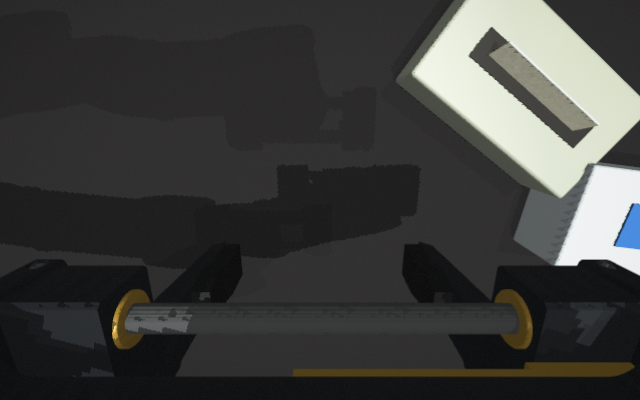

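send_rows --series '[{"dx": 0,"dy": 0,"dz": 0,"turn": 0.142,"grip": 0.477},{"dx": 0,"dy": 0,"dz": 0,"turn": 0.142,"grip": 0.477},{"dx": 0,"dy": 0,"dz": 0,"turn": 0.142,"grip": 0.477},{"dx": 0,"dy": 0,"dz": 0,"turn": 0.142,"grip": 0.477},{"dx": 0,"dy": 0,"dz": 0,"turn": 0.142,"grip": 0.477},{"dx": 7,"dy": -30,"dz": 0,"turn": 0,"grip": 0.477},{"dx": 7,"dy": -30,"dz": 0,"turn": 0,"grip": 0.477},{"dx": 7,"dy": -30,"dz": 0,"turn": 0,"grip": 0.477},{"dx": 7,"dy": -30,"dz": 0,"turn": 0,"grip": 0.477},{"dx": 7,"dy": -30,"dz": 0,"turn": 0,"grip": 0.477},{"dx": 7,"dy": -30,"dz": 0,"turn": 0,"grip": 0.477},{"dx": 7,"dy": -30,"dz": 0,"turn": 0,"grip": 0.477},{"dx": 7,"dy": -30,"dz": 0,"turn": 0,"grip": 0.477},{"dx": 7,"dy": -30,"dz": 0,"turn": 0,"grip": 0.477},{"dx": 7,"dy": -30,"dz": 0,"turn": 0,"grip": 0.477},{"dx": 7,"dy": -30,"dz": 0,"turn": 0,"grip": 0.477},{"dx": 7,"dy": -30,"dz": 0,"turn": 0,"grip": 0.477},{"dx": 7,"dy": -30,"dz": 0,"turn": 0,"grip": 0.477},{"dx": 0,"dy": 0,"dz": 0,"turn": 0,"grip": 0.477},{"dx": 0,"dy": 0,"dz": 0,"turn": 0,"grip": 0.477}]' --force 40

```text
clock: 4.0
tool_pos: [0.4309, -0.2643, 0.2388]
eef_rot: [0.982, -0.19, 0.0, 0.0]
contact_force: [0.1, -0.4, -0.2]
opening: 0.479
```

```bash
cat > look.py <<'E'
import sys
from h import *
from scipy.spatial.transform import Rotation as Ro
s=get_state(); R=Ro.from_quat(s['eef_rot']).as_matrix(); print(s['clock'],s['tool_pos'],s['opening'],s['q'].round(2)); print(R.round(3).tolist(), 'yaw of -toolY',np.degrees(np.arctan2(-R[1,1],-R[0,1])))
w=snapshot('wrist'); save(w,sys.argv[1])
for o in ['bolt_handle','catch_plate']:
    for r in regions_of(w,o)[:2]:
        v,u=np.nonzero(r['pixels']); k=w['depth'][v,u]>0; P=unproj(w,u[k],v[k])
        if k.sum(): print(o,round(r['score'],2),r['extent'],np.median(P,0).round(4),P[:,2].max().round(4),k.sum())
np.savez('pics/'+sys.argv[1]+'.npz',**w)
E
python3 look.py wrist2
```

```text
4.0 [ 0.43087065 -0.26434413  0.23878477] 0.4786861782318226 [ 0.42  0.53  0.06  1.93 -0.05  0.68 -1.45]
[[0.928, -0.373, 0.0], [-0.373, -0.928, -0.0], [0.0, 0.0, -1.0]] yaw of -toolY 68.08990996873003
bolt_handle 0.74 [0.5, 144.3, 18.5, 165.7] [ 0.5625 -0.0616  0.1572] 0.1648 362
catch_plate 0.61 [36.3, 133.8, 115.3, 181.1] [ 0.5423 -0.1146  0.166 ] 0.1685 3350
```

View pics/wrist2.png

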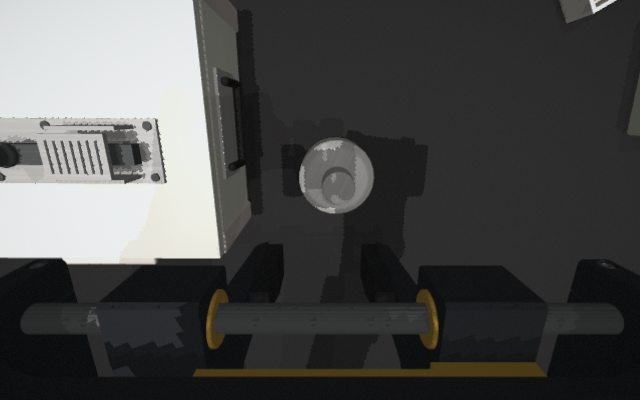

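send_rows --series '[{"dx": 0,"dy": -30,"dz": 0,"turn": 0,"grip": 0.477},{"dx": 0,"dy": -30,"dz": 0,"turn": 0,"grip": 0.477},{"dx": 0,"dy": -30,"dz": 0,"turn": 0,"grip": 0.477},{"dx": 0,"dy": -30,"dz": 0,"turn": 0,"grip": 0.477},{"dx": 0,"dy": -30,"dz": 0,"turn": 0,"grip": 0.477},{"dx": 0,"dy": -30,"dz": 0,"turn": 0,"grip": 0.477},{"dx": 0,"dy": 0,"dz": 0,"turn": 0,"grip": 0.477},{"dx": 0,"dy": 0,"dz": 0,"turn": 0,"grip": 0.477}]'

```text
clock: 4.95
tool_pos: [0.4978, -0.0986, 0.2387]
eef_rot: [0.982, -0.191, -0.0, 0.0]
contact_force: [-0.7, 0.0, -0.5]
opening: 0.477
```

```bash
python3 look.py wrist3
```

```text
4.95 [ 0.4978155  -0.0986453   0.23869865] 0.47727272175856966 [ 0.05  0.54  0.09  1.92 -0.07  0.68 -1.78]
[[0.927, -0.375, -0.0], [-0.375, -0.927, -0.001], [0.0, 0.001, -1.0]] yaw of -toolY 67.9617816555115
bolt_handle 0.91 [211.9, 143.5, 248.1, 169.6] [ 0.5664 -0.0583  0.1833] 0.1862 782
catch_plate 0.76 [284.6, 135.4, 352.4, 182.7] [ 0.5423 -0.1132  0.1661] 0.1683 3019
```

View pics/wrist3.png

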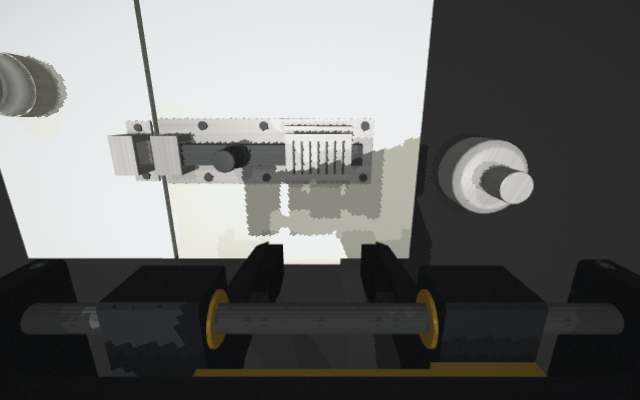

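```bash
python3 - <<'E'
from h import *
w=dict(np.load('pics/wrist3.npz'))
s=get_state(); T=s['tool_pos']
v,u=np.mgrid[0:400,0:640]; v=v.ravel();u=u.ravel(); k=w['depth'][v,u]>0; v=v[k];u=u[k]; P=unproj(w,u,v)
a=np.radians(68); ux=np.array([np.sin(a),-np.cos(a),0]); uy=np.array([np.cos(a),np.sin(a),0])
D=(P-T); L=np.stack([D@ux,D@uy,P[:,2]],1)*1000
def show(n,m):
    q=L[m]; print(n,m.sum(),'min',np.percentile(q,1,0).round(1),'max',np.percentile(q,99,0).round(1),'mean',q.mean(0).round(1))
r=(u>200)&(u<360)&(v>100)&(v<200)
show('handle',r&(L[:,2]>182)&(u<255))
show('plate',r&(L[:,2]>163)&(L[:,2]<171)&(u>278))
show('lid',(L[:,2]>120)&(L[:,2]<140))
for n,x in(('fL',(240,300)),('fR',(345,400))):
    m=(u>x[0])&(u<x[1])&(v>235)&(v<305)&(L[:,2]>200); show(n,m)
# lid split/edge yaw: row of plate end direction using base plate
m=(u>110)&(u<380)&(v>110)&(v<195)&(L[:,2]>150)
q=L[m]; print(np.polyfit(q[:,1],q[:,0],1))
E
python3 - <<'E'
import cv2
i=cv2.imread('pics/wrist3.png')[90:320,190:450]; cv2.imwrite('pics/w3c.png',cv2.resize(i,None,fx=2.5,fy=2.5))
E
```

```text
handle 429 min [ 39.7  60.5 182.4] max [ 54.   74.9 186. ] mean [ 47.   67.6 184.4]
plate 3068 min [ 29.6 -19.2 164.5] max [ 63.1  27.8 167.7] mean [ 46.7   4.4 166.2]
lid 94835 min [-51.2 -77.5 126.4] max [156.4 271.  133.3] mean [ 64.6  91.3 129.3]
fL 2373 min [ -6.4   9.8 238.6] max [ 28.1  36.7 315.5] mean [ 10.2  27.1 268.5]
fR 2244 min [ -6.7 -33.  238.6] max [ 28.1  -6.9 315.5] mean [  9.9 -23.5 267.7]
[1.51910523e-03 4.72036555e+01]
```

View pics/w3c.png

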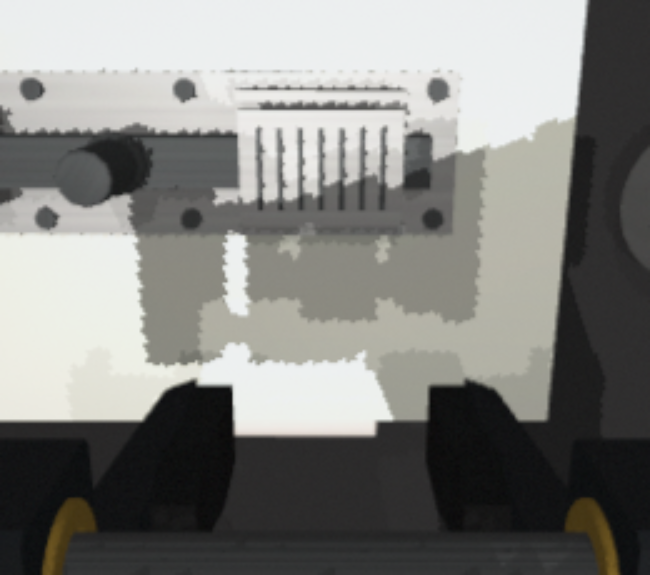

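```bash
python3 - <<'E'
from h import *
w=dict(np.load('pics/wrist3.npz'))
T=get_state()['tool_pos']
v,u=np.mgrid[0:400,0:640]; v=v.ravel();u=u.ravel(); k=w['depth'][v,u]>0; v=v[k];u=u[k]; P=unproj(w,u,v)
a=np.radians(68); ux=np.array([np.sin(a),-np.cos(a),0]); uy=np.array([np.cos(a),np.sin(a),0])
D=(P-T); L=np.stack([D@ux,D@uy,P[:,2]],1)*1000
for n,x in(('fL',(215,300)),('fR',(345,430))):
  m=(u>x[0])&(u<x[1])&(v>235)&(v<305)&(L[:,2]>200); q=L[m]
  for z in range(236,300,5):
    b=q[(q[:,2]>=z)&(q[:,2]<z+5)]
    if len(b): print(n,z,len(b),'x',b[:,0].min().round(1),b[:,0].max().round(1),'y',b[:,1].min().round(1),b[:,1].max().round(1))
E
```

```text
fL 236 84 x -7.0 12.3 y 22.5 33.6
fL 241 154 x -7.3 12.4 y 22.5 36.3
fL 246 173 x -7.4 12.5 y 22.5 36.5
fL 251 205 x -8.1 12.5 y 22.5 37.1
fL 256 282 x -8.2 12.8 y 22.5 37.3
fL 261 274 x -8.0 12.6 y 23.3 37.9
fL 266 245 x -4.6 12.6 y 23.8 38.4
fL 271 252 x -1.8 12.7 y 23.5 39.0
fL 276 296 x 3.7 12.7 y 22.6 39.3
fL 281 427 x 5.4 12.7 y 22.4 38.5
fL 286 142 x 9.4 13.1 y 29.8 36.8
fL 291 11 x 12.0 12.6 y 29.9 35.1
fR 236 83 x -7.5 12.1 y -30.4 -19.2
fR 241 151 x -7.6 12.3 y -33.0 -19.2
fR 246 173 x -7.7 12.3 y -33.0 -19.2
fR 251 196 x -7.5 12.6 y -33.6 -19.1
fR 256 295 x -7.6 12.5 y -34.3 -19.2
fR 261 274 x -7.4 12.6 y -34.9 -19.8
fR 266 255 x -4.4 12.6 y -35.1 -20.5
fR 271 232 x -1.3 12.8 y -35.8 -20.1
fR 276 303 x 3.9 12.8 y -36.0 -19.0
fR 281 427 x 5.2 12.9 y -35.6 -19.0
fR 286 147 x 8.9 12.8 y -33.6 -26.4
fR 291 11 x 11.8 12.7 y -31.1 -27.2
```

send_rows --series '[{"dx": 22,"dy": -7,"dz": 0,"turn": 0,"grip": 0.545},{"dx": 22,"dy": -6.5,"dz": 0,"turn": 0,"grip": 0.545},{"dx": 0,"dy": 0,"dz": 15,"turn": 0,"grip": 0.545},{"dx": 0,"dy": 0,"dz": 15,"turn": 0,"grip": 0.545},{"dx": 0,"dy": 0,"dz": 15,"turn": 0,"grip": 0.545},{"dx": 0,"dy": 0,"dz": 3,"turn": 0,"grip": 0.545},{"dx": 0,"dy": 0,"dz": 0,"turn": 0,"grip": 0.545},{"dx": 0,"dy": 0,"dz": 0,"turn": 0,"grip": 0.545}]'

```text
clock: 5.9
tool_pos: [0.5442, -0.1025, 0.1914]
eef_rot: [0.982, -0.191, 0.001, 0.0]
contact_force: [-0.9, -0.3, 1.6]
opening: 0.543
```

```bash
python3 look.py wrist4; python3 - <<'E'
from h import *
s=snapshot('scene'); save(s,'scene4'); i=s['img'][130:240,170:350,::-1]; cv2.imwrite('pics/scene4c.png',cv2.resize(i,None,fx=4.4,fy=4.4,interpolation=cv2.INTER_CUBIC))
E
```

```text
5.9 [ 0.54419314 -0.10249214  0.19138154] 0.5432760948342118 [ 0.06  0.66  0.08  1.84 -0.08  0.64 -1.78]
[[0.927, -0.376, 0.001], [-0.376, -0.927, -0.0], [0.001, 0.0, -1.0]] yaw of -toolY 67.92790244262733
bolt_handle 0.8 [217.2, 218.1, 257.4, 263.3] [ 0.5685 -0.0584  0.1792] 0.2075 1202
catch_plate 0.65 [301.1, 214.7, 379.6, 265.3] [ 0.5443 -0.1122  0.1661] 0.1919 3882
```

View pics/wrist4.png

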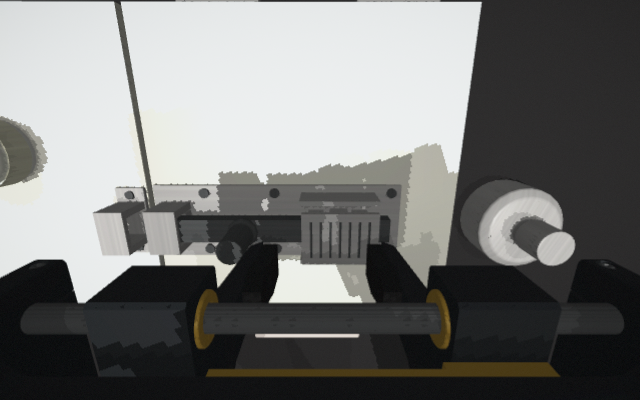

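View pics/scene4c.png

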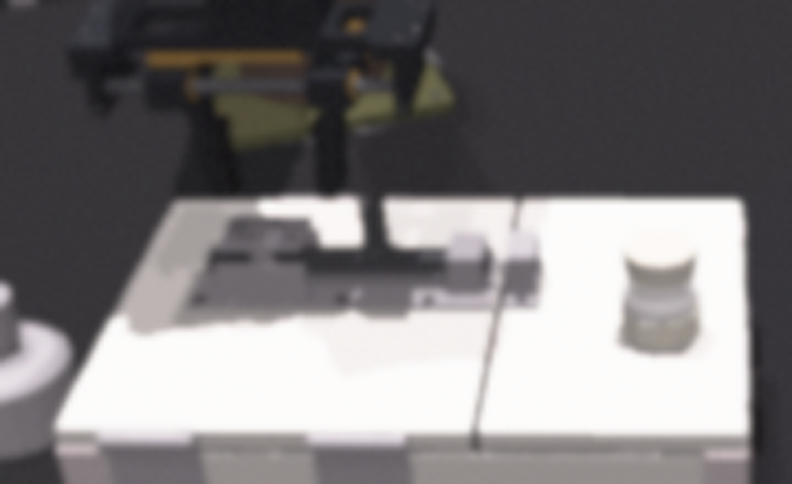

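```bash
python3 - <<'E'
from h import *
T=get_state()['tool_pos']
a=np.radians(68); ux=np.array([np.sin(a),-np.cos(a),0]); uy=np.array([np.cos(a),np.sin(a),0])
w=dict(np.load('pics/wrist4.npz'))
v,u=np.mgrid[0:400,0:640]; v=v.ravel();u=u.ravel(); k=w['depth'][v,u]>0; v=v[k];u=u[k]; P=unproj(w,u,v)
D=(P-T); L=np.stack([D@ux,D@uy,P[:,2]],1)*1000
def show(n,m):
    q=L[m]; print(n,m.sum(),'min',np.percentile(q,1,0).round(1),'max',np.percentile(q,99,0).round(1))
r=(v>180)&(v<275)
show('handle',r&(L[:,2]>181)&(L[:,2]<188)&(u<252)&(u>205)&(L[:,0]>-11))
show('plate',r&(L[:,2]>163)&(L[:,2]<171)&(u>290)&(u<385))
show('fL',(u>225)&(u<275)&(v>240)&(v<300)&(L[:,2]>189)&(L[:,2]<194)); show('fR',(u>370)&(u<420)&(v>240)&(v<300)&(L[:,2]>189)&(L[:,2]<194))
E
```

```text
handle 590 min [ -4.6  44.7 181.4] max [ 10.2  59.3 185.6]
plate 3795 min [-14.6 -34.6 164. ] max [ 19.4  12.2 167.6]
fL 51 min [ 10.2  24.8 190.7] max [ 12.5  34.  193.7]
fR 48 min [ 10.  -35.2 190.1] max [ 12.3 -26.3 193.9]
```

send_rows --series '[{"dx": 0,"dy": -2,"dz": 8,"turn": 0,"grip": 0.545},{"dx": 0,"dy": 0,"dz": 8,"turn": 0,"grip": 0.545},{"dx": 0,"dy": 0,"dz": 6,"turn": 0,"grip": 0.545},{"dx": 0,"dy": 0,"dz": 4,"turn": 0,"grip": 0.545},{"dx": 0,"dy": 0,"dz": 3,"turn": 0,"grip": 0.545},{"dx": 0,"dy": 0,"dz": 2,"turn": 0,"grip": 0.545},{"dx": 0,"dy": 0,"dz": 0,"turn": 0,"grip": 0.545},{"dx": 0,"dy": 0,"dz": 0,"turn": 0,"grip": 0.545}]'

```text
clock: 6.9
tool_pos: [0.5444, -0.0998, 0.16]
eef_rot: [0.982, -0.191, -0.0, -0.0]
contact_force: [-1.7, 1.6, 5.9]
opening: 0.546
```

send_rows --series '[{"dx": 0,"dy": 0,"dz": 2,"turn": 0,"grip": 0.545},{"dx": 0,"dy": 0,"dz": 1,"turn": 0,"grip": 0.545},{"dx": 0,"dy": 0,"dz": 0,"turn": 0,"grip": 0.545},{"dx": 0,"dy": 0,"dz": 0,"turn": 0,"grip": 0.545}]'

```text
clock: 7.3
tool_pos: [0.5444, -0.0999, 0.1583]
eef_rot: [0.982, -0.191, 0.0, -0.0]
contact_force: [-3.8, 1.6, 16.7]
opening: 0.543
```

```bash
python3 look.py wrist5; python3 - <<'E'
from h import *
s=snapshot('scene'); save(s,'scene5'); i=s['img'][130:240,170:350,::-1]; cv2.imwrite('pics/scene5c.png',cv2.resize(i,None,fx=4.4,fy=4.4,interpolation=cv2.INTER_CUBIC))
E
```

```text
7.3 [ 0.54440316 -0.09987323  0.15825839] 0.5433522129858293 [ 0.06  0.71  0.07  1.87 -0.08  0.57 -1.78]
[[0.927, -0.375, 0.0], [-0.375, -0.927, 0.0], [0.0, -0.0, -1.0]] yaw of -toolY 67.96646596461375
bolt_handle 0.82 [205.7, 235.9, 248.2, 286.9] [ 0.5712 -0.0597  0.1689] 0.2267 1106
catch_plate 0.64 [304.7, 225.4, 392.2, 287.0] [ 0.5465 -0.1093  0.157 ] 0.1591 4209
```

View pics/wrist5.png

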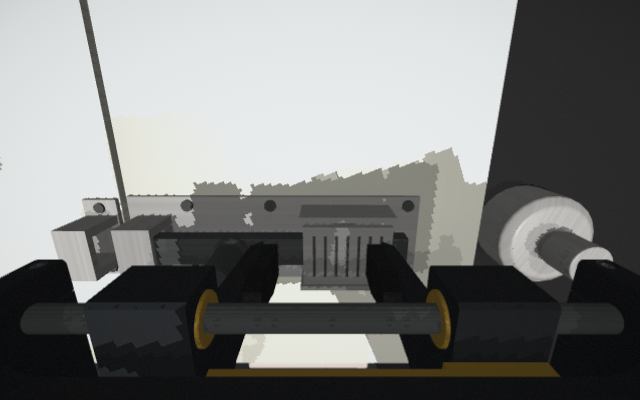

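View pics/scene5c.png

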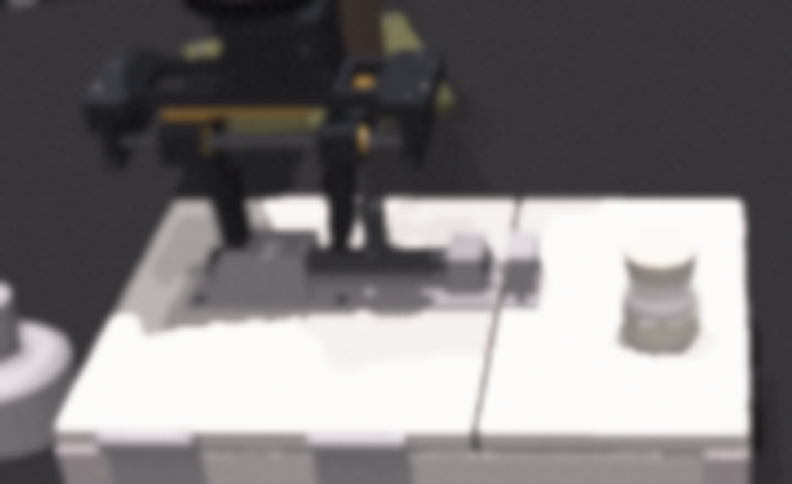

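send_rows --series '[{"dx": 0,"dy": -2,"dz": 0.3,"turn": 0,"grip": 0.545},{"dx": 0,"dy": -2,"dz": 0,"turn": 0,"grip": 0.545},{"dx": 0,"dy": -2,"dz": 0,"turn": 0,"grip": 0.545},{"dx": 0,"dy": -2,"dz": 0,"turn": 0,"grip": 0.545},{"dx": 0,"dy": -2,"dz": 0,"turn": 0,"grip": 0.545},{"dx": 0,"dy": 0,"dz": 0,"turn": 0,"grip": 0.545}]'

```text
clock: 8.1
tool_pos: [0.5451, -0.0988, 0.158]
eef_rot: [0.981, -0.194, -0.001, 0.005]
contact_force: [-9.9, -12.3, 19.8]
opening: 0.542
```

```bash
python3 look.py wrist6
```

```text
8.1 [ 0.54508331 -0.09878707  0.15804695] 0.5419602991931746 [ 0.04  0.71  0.08  1.87 -0.08  0.57 -1.79]
[[0.925, -0.381, -0.004], [-0.381, -0.925, -0.009], [-0.001, 0.01, -1.0]] yaw of -toolY 67.60060512890418
bolt_handle 0.61 [208.9, 237.3, 248.0, 281.0] [ 0.5718 -0.0591  0.1682] 0.2257 948
catch_plate 0.78 [305.8, 227.0, 395.8, 285.0] [ 0.5468 -0.109   0.157 ] 0.1592 4088
```

View pics/wrist6.png

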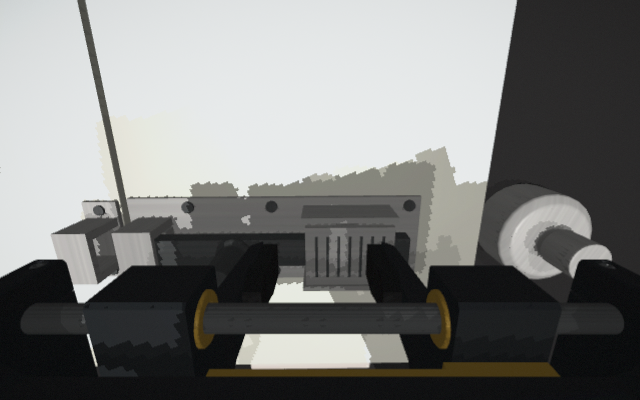

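send_rows --series '[{"dx": 0,"dy": 4,"dz": 0,"turn": 0,"grip": 0.545},{"dx": 0,"dy": 3,"dz": -1,"turn": 0,"grip": 0.545},{"dx": 0,"dy": 0,"dz": -0.5,"turn": 0,"grip": 0.545},{"dx": 0,"dy": 0,"dz": 0,"turn": 0,"grip": 0.545},{"dx": 0,"dy": 0,"dz": 0,"turn": 0,"grip": 0.545}]'

```text
clock: 8.75
tool_pos: [0.5448, -0.0991, 0.1584]
eef_rot: [0.981, -0.192, -0.0, 0.001]
contact_force: [-2.6, -2.1, 6.8]
opening: 0.548
```

send_rows --series '[{"dx": 0,"dy": -1,"dz": -0.3,"turn": 0,"grip": 0.545},{"dx": 0,"dy": -1,"dz": 0,"turn": 0,"grip": 0.545},{"dx": 0,"dy": -1,"dz": 0,"turn": 0,"grip": 0.545},{"dx": 0,"dy": 0,"dz": 0,"turn": 0,"grip": 0.545}]'

```text
clock: 9.15
tool_pos: [0.5457, -0.0976, 0.1586]
eef_rot: [0.981, -0.192, -0.0, 0.002]
contact_force: [-3.9, -5.0, 7.8]
opening: 0.545
```

send_rows --series '[{"dx": 0,"dy": -1,"dz": 0,"turn": 0,"grip": 0.545},{"dx": 0,"dy": -1,"dz": 0,"turn": 0,"grip": 0.545},{"dx": 0,"dy": -1,"dz": 0,"turn": 0,"grip": 0.545},{"dx": 0,"dy": 0,"dz": 0,"turn": 0,"grip": 0.545}]'

```text
clock: 9.55
tool_pos: [0.5463, -0.0962, 0.1587]
eef_rot: [0.981, -0.193, -0.001, 0.003]
contact_force: [-3.9, -7.3, 8.1]
opening: 0.545
```

```bash
cat > z.py <<'E'
import sys
from h import *
s=snapshot('scene'); i=s['img'][160:205,200:300,::-1]; cv2.imwrite(f'pics/{sys.argv[1]}.png',cv2.resize(i,None,fx=8,fy=8,interpolation=cv2.INTER_CUBIC))
E
python3 z.py z6; python3 look.py wrist7; python3 - <<'E'
from h import *
T=get_state()['tool_pos']
a=np.radians(68); ux=np.array([np.sin(a),-np.cos(a),0]); uy=np.array([np.cos(a),np.sin(a),0]); C=np.array([0.544,-0.1025,0])
for n in ['wrist5','wrist6','wrist7']:
    w=dict(np.load(f'pics/{n}.npz')); v,u=np.mgrid[225:300,180:420]; v=v.ravel();u=u.ravel(); k=w['depth'][v,u]>0; v=v[k];u=u[k]; P=unproj(w,u,v)
    D=P-C; x=D@ux*1e3;y=D@uy*1e3;z=P[:,2]*1e3
    m=(z>172)&(z<186)&(u<250)&(v<275); 
    print(n,'front profile y of handle/finger by x:')
    for x0 in range(-6,14,3):
        b=m&(x>=x0)&(x<x0+3); print(x0,b.sum(), np.percentile(y[b],[0,5,50,95,100]).round(1) if b.sum() else '')
E
```

```text
9.6 [ 0.54626108 -0.09619469  0.15865148] 0.5445819067004984 [ 0.04  0.71  0.08  1.86 -0.08  0.57 -1.79]
[[0.926, -0.378, -0.002], [-0.378, -0.926, -0.005], [-0.0, 0.006, -1.0]] yaw of -toolY 67.77521845074106
bolt_handle 0.97 [212.1, 236.3, 248.9, 283.3] [ 0.5727 -0.0572  0.1689] 0.2251 889
catch_plate 0.66 [310.0, 228.5, 400.6, 285.4] [ 0.5475 -0.1081  0.1574] 0.1596 3876
wrist5 front profile y of handle/finger by x:
-6 0 
-3 0 
0 0 
3 8 [45.7 45.8 46.2 46.3 46.3]
6 171 [45.9 46.1 47.9 50.8 59.4]
9 343 [35.1 36.2 42.4 55.4 56.8]
12 1 [41. 41. 41. 41. 41.]
wrist6 front profile y of handle/finger by x:
-6 0 
-3 0 
0 0 
3 0 
6 112 [46.8 47.  48.2 51.2 58.3]
9 341 [36.6 37.9 49.2 55.5 57.1]
12 36 [37.  37.4 40.4 42.2 42.7]
wrist7 front profile y of handle/finger by x:
-6 0 
-3 0 
0 0 
3 0 
6 110 [48.6 49.  50.4 58.4 60.5]
9 335 [39.3 40.7 51.6 56.6 58.5]
12 39 [39.9 40.4 43.5 45.4 45.5]
```

View pics/z6.png

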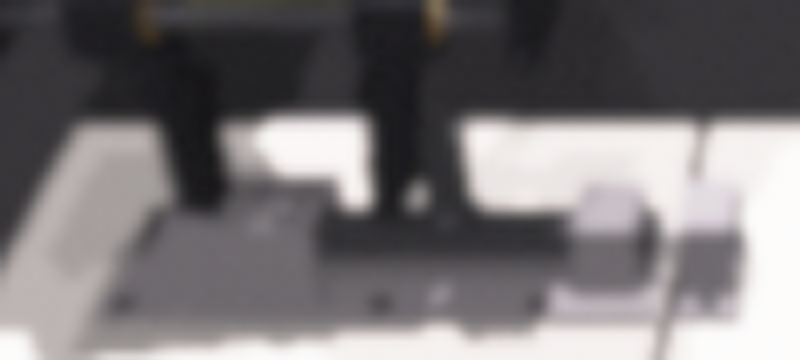

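View pics/wrist7.png

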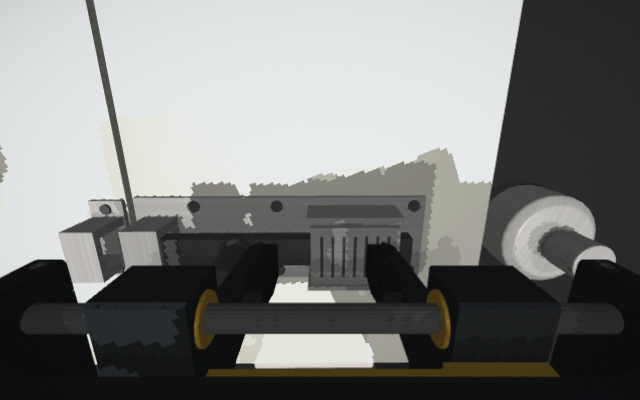

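send_rows --series '[{"dx": 0,"dy": -1.5,"dz": 0,"turn": 0,"grip": 0.545},{"dx": 0,"dy": -1.5,"dz": 0,"turn": 0,"grip": 0.545},{"dx": 0,"dy": -1.5,"dz": 0,"turn": 0,"grip": 0.545},{"dx": 0,"dy": -1.5,"dz": 0,"turn": 0,"grip": 0.545}]'

```text
clock: 10.15
tool_pos: [0.5484, -0.0909, 0.1587]
eef_rot: [0.981, -0.193, -0.001, 0.003]
contact_force: [-5.2, -8.4, 7.9]
opening: 0.544
```

send_rows --series '[{"dx": 0,"dy": -1.5,"dz": 0,"turn": 0,"grip": 0.545},{"dx": 0,"dy": -1.5,"dz": 0,"turn": 0,"grip": 0.545},{"dx": 0,"dy": -1.5,"dz": 0,"turn": 0,"grip": 0.545},{"dx": 0,"dy": -1.5,"dz": 0,"turn": 0,"grip": 0.545},{"dx": 0,"dy": -1.5,"dz": 0,"turn": 0,"grip": 0.545},{"dx": 0,"dy": -1.5,"dz": 0,"turn": 0,"grip": 0.545}]'

```text
clock: 10.75
tool_pos: [0.5518, -0.0826, 0.1587]
eef_rot: [0.981, -0.193, -0.001, 0.003]
contact_force: [-5.3, -8.3, 7.6]
opening: 0.545
```

```bash
python3 z.py z7; python3 look.py wrist8
```

```text
10.8 [ 0.55200768 -0.08217947  0.15867184] 0.5462684204070336 [ 0.01  0.72  0.08  1.85 -0.09  0.58 -1.81]
[[0.926, -0.378, -0.002], [-0.378, -0.926, -0.005], [-0.0, 0.006, -1.0]] yaw of -toolY 67.78374212107697
bolt_handle 0.74 [214.9, 239.8, 247.7, 282.7] [ 0.5783 -0.0431  0.169 ] 0.2255 919
catch_plate 0.75 [336.6, 224.2, 428.3, 286.5] [ 0.5482 -0.1116  0.1574] 0.1907 3589
```

View pics/z7.png

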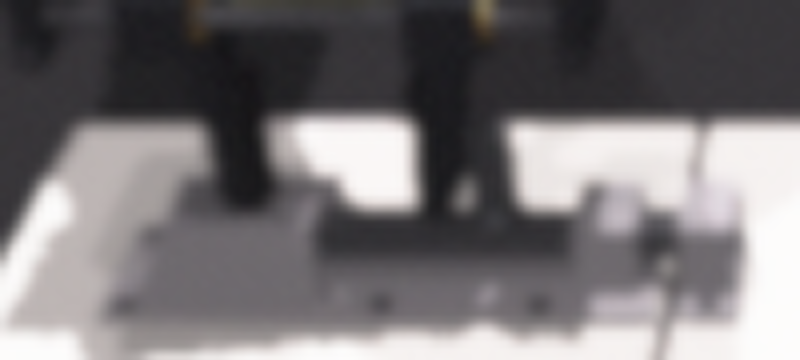

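View pics/wrist8.png

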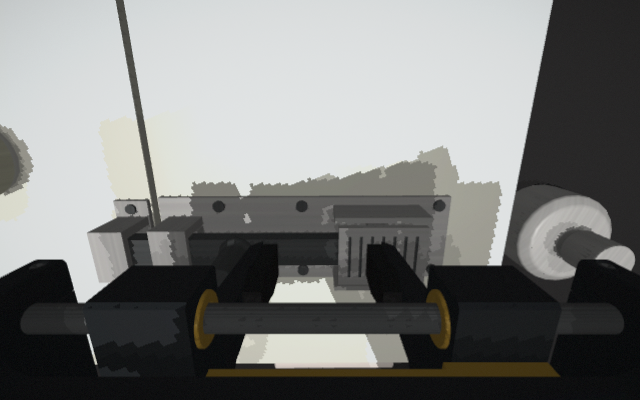

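send_rows --series '[{"dx": 0,"dy": -1.5,"dz": 0,"turn": 0,"grip": 0.545},{"dx": 0,"dy": -1.5,"dz": 0,"turn": 0,"grip": 0.545},{"dx": 0,"dy": -1.5,"dz": 0,"turn": 0,"grip": 0.545},{"dx": 0,"dy": -1.5,"dz": 0,"turn": 0,"grip": 0.545},{"dx": 0,"dy": -1.5,"dz": 0,"turn": 0,"grip": 0.545},{"dx": 0,"dy": 0,"dz": 0,"turn": 0,"grip": 0.545}]'

```text
clock: 11.55
tool_pos: [0.5548, -0.0753, 0.1587]
eef_rot: [0.981, -0.193, -0.001, 0.003]
contact_force: [-4.3, -7.3, 8.1]
opening: 0.546
```

send_rows --series '[{"dx": 0,"dy": -1,"dz": 0,"turn": 0,"grip": 0.545},{"dx": 0,"dy": -1,"dz": 0,"turn": 0,"grip": 0.545},{"dx": 0,"dy": -1,"dz": 0,"turn": 0,"grip": 0.545}]'

```text
clock: 11.85
tool_pos: [0.555, -0.0748, 0.1587]
eef_rot: [0.981, -0.193, -0.001, 0.004]
contact_force: [-6.0, -13.5, 9.2]
opening: 0.541
```

```bash
python3 z.py z8; python3 look.py wrist9
```

```text
11.9 [ 0.55494199 -0.0748354   0.15870223] 0.5451408479811315 [-0.    0.72  0.09  1.85 -0.09  0.58 -1.83]
[[0.925, -0.379, -0.004], [-0.379, -0.925, -0.008], [-0.001, 0.009, -1.0]] yaw of -toolY 67.69856797844723
bolt_handle 0.91 [213.1, 238.8, 248.0, 284.2] [ 0.5812 -0.0361  0.1704] 0.2262 916
catch_plate 0.86 [350.6, 226.4, 443.0, 282.9] [ 0.5478 -0.1198  0.1577] 0.1909 3203
```

View pics/z8.png

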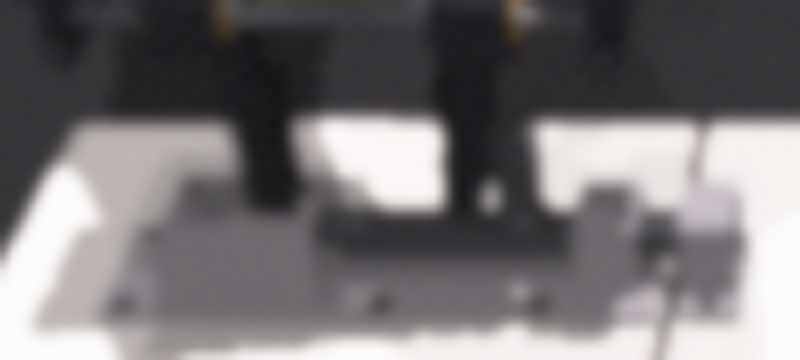

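send_rows --series '[{"dx": 0,"dy": -1.5,"dz": 0,"turn": 0,"grip": 0.545},{"dx": 0,"dy": -1.5,"dz": 0.2,"turn": 0,"grip": 0.545},{"dx": 0,"dy": 0,"dz": 0,"turn": 0,"grip": 0.545}]'

```text
clock: 12.35
tool_pos: [0.555, -0.0746, 0.1587]
eef_rot: [0.981, -0.194, -0.002, 0.006]
contact_force: [-8.3, -15.1, 11.7]
opening: 0.549
```

The bolt is at its stop: a further push moved it 0.2 mm while the force rose. Now I'll ease off sideways and lift.

send_rows --series '[{"dx": 0,"dy": 3,"dz": 0,"turn": 0,"grip": 0.545},{"dx": 0,"dy": 3,"dz": 0,"turn": 0,"grip": 0.545},{"dx": 0,"dy": 2,"dz": 0,"turn": 0,"grip": 0.545},{"dx": 0,"dy": 0,"dz": -4,"turn": 0,"grip": 0.545},{"dx": 0,"dy": 0,"dz": -6,"turn": 0,"grip": 0.545},{"dx": 0,"dy": 0,"dz": -10,"turn": 0,"grip": 0.545},{"dx": 0,"dy": 0,"dz": -15,"turn": 0,"grip": 0.545},{"dx": 0,"dy": 0,"dz": -20,"turn": 0,"grip": 0.545},{"dx": 0,"dy": 0,"dz": -20,"turn": 0,"grip": 0.545},{"dx": -20,"dy": 0,"dz": 0,"turn": 0,"grip": 0.545},{"dx": -25,"dy": 0,"dz": 0,"turn": 0,"grip": 0.545},{"dx": 0,"dy": 0,"dz": 0,"turn": 0,"grip": 0.545},{"dx": 0,"dy": 0,"dz": 0,"turn": 0,"grip": 0.545}]'

```text
clock: 13.65
tool_pos: [0.5147, -0.0545, 0.2336]
eef_rot: [0.982, -0.19, 0.001, -0.001]
contact_force: [0.5, -0.0, -0.4]
opening: 0.545
```

```bash
python3 z.py z9; python3 look.py wrist10; python3 fit.py; python3 - <<'E'
from h import *
w=dict(np.load('pics/wrist10.npz'));T=get_state()['tool_pos']
for o in ['spirit_lamp_mid','reagent_bottle_mid','timer_mid']:
    s=snapshot('top'); r=regions_of(s,o)
    if r: print(o,r[0]['extent'])
a=np.radians(68); ux=np.array([np.sin(a),-np.cos(a),0]); uy=np.array([np.cos(a),np.sin(a),0])
v,u=np.mgrid[90:220,80:420]; v=v.ravel();u=u.ravel(); k=w['depth'][v,u]>0; v=v[k];u=u[k]; P=unproj(w,u,v)
D=P-T; x=D@ux*1e3;y=D@uy*1e3;z=P[:,2]*1e3
for n,m in (('handle',(z>182)&(z<190)),('plate',(z>163)&(z<172))):
    print(n,m.sum(),np.percentile(y[m],[1,50,99]).round(1),np.percentile(z[m],[50,95]).round(1))
E
```

```text
13.7 [ 0.51523043 -0.05497776  0.23349064] 0.5505487382985822 [-0.04  0.56  0.1   1.9  -0.08  0.68 -1.85]
[[0.928, -0.374, 0.002], [-0.374, -0.928, 0.001], [0.002, -0.001, -1.0]] yaw of -toolY 68.05105799425384
bolt_handle 0.72 [244.4, 144.3, 276.4, 170.9] [ 0.5759 -0.035   0.1839] 0.1863 687
catch_plate 0.83 [347.0, 134.6, 419.5, 183.2] [ 0.5429 -0.1132  0.1662] 0.1688 3186
top medz 0.1297 rect 593.4098510742188 -30.47796630859375 360.19268798828125 257.09710693359375 67.8936767578125
catch_top 0.18 [265.4, 153.7, 286.3, 182.3] [0.7261 0.2038 0.1352] 65 277.1 166.6
specimen_jar_mid 0.52 [308.3, 173.9, 326.9, 191.6] [0.6719 0.082  0.1888] 114 317.4 180.1
scene medz 0.1312 rect 599.3335571289062 -32.40924072265625 362.2342834472656 260.02392578125 68.52124786376953
bolt_handle 0.55 [261.5, 175.3, 267.0, 186.4] [ 0.5785 -0.0304  0.1857] 14 264.3 181.9
catch_plate 0.52 [217.9, 181.9, 239.6, 186.1] [ 0.5431 -0.1105  0.1683] 139 230.2 182.5
catch_top 0.72 [221.2, 178.5, 240.2, 188.7] [ 0.5428 -0.1104  0.1683] 145 230.6 182.4
specimen_jar_mid 0.73 [310.1, 180.4, 329.1, 211.2] [0.6771 0.0805 0.1891] 129 319.8 195.8
spirit_lamp_mid [425.8, 256.5, 455.4, 284.8]
reagent_bottle_mid [264.6, 151.3, 290.1, 180.4]
timer_mid [373.6, 141.5, 398.8, 167.6]
handle 447 [37.6 44.7 52.1] [184.5 185.5]
plate 3285 [-66.3 -42.3  38.4] [166.2 167.4]
```

View pics/wrist10.png

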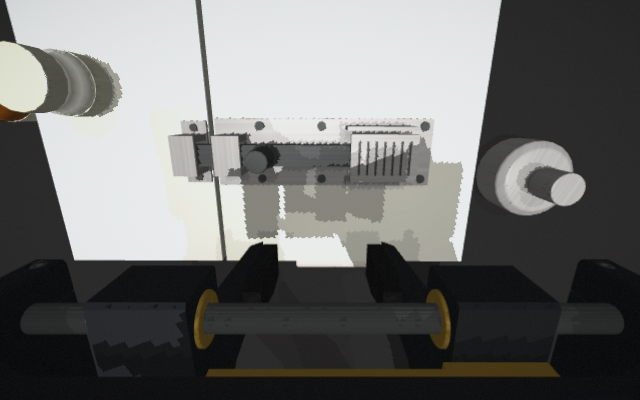

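View pics/z9.png

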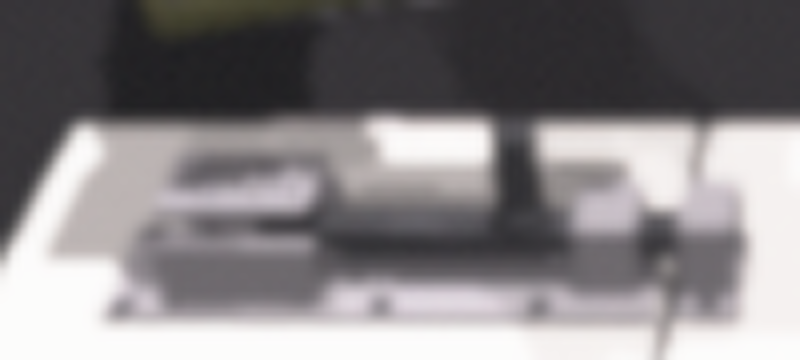

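```bash
python3 -c "
from plant import *
print(finish_job())"
```

```text
the job is handed in; nothing more can be done
None
```

The bolt is home in the keep, the catch has sprung up behind it, and the job is handed in at about 14 s of the 32 s allowed; `finish_job()` reports no verdict.

- **What I did:** With the jaws lined up along the bolt row, one fingertip pressed the catch plate down. The back of the other finger pushed the handle along until it met the stop. I then eased off sideways, lifted the hand and moved it clear.
- **A snag:** My first push barely moved, 1.3 mm for 10 mm commanded. I took the cause to be too much downward force (about 20 N) on the plate. I backed off to about 8 N and the bolt slid freely; the fingertip height, 158.4–158.7 mm through the slide, puts the catch at about 8.4 mm down.
- **Bolt:** At the end of the slide, 3 mm more of push moved it only 0.2 mm and the sideways force rose to about 17 N. After release the handle was about 87 mm from the catch centre, so the bolt is at about 25 mm of 26.
- **Catch:** Its plate is back at about 167 mm above the bench, which is fully up.
- **Lid and bystanders:** The lid's height and outline are unchanged from the start. The jar measured within about 1 mm of its starting place. The lamp, bottle and timer are in the same place in the top picture to within about 3 pixels (roughly 7 mm).
- **Arm:** It touches nothing; the measured force is below 1 N.
- **Detector miss:** In the last top picture the network did not find the handle and wrongly placed the catch on the bottle (score 0.18). The wrist and scene cameras agreed on both.

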